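Find the fuller tea caddy by its weight and press it home in its stand

ROBOT

A 7-joint arm with a two-finger parallel gripper is mounted at the origin on a cart in front of the work surface, level with it; the furniture and walls round the work are solid. World frame = base frame: x ahead of the robot, y to its left, z up, the work surface at z = 0. Lengths are in m, angles in rad, forces in N, time in s.
With the tool pointing down it reaches from about 0.425 to 0.825 m from the base axis. Payload 3.6 kg.
Tool frame: the origin (TCP) lies midway between the tips of the shut fingers; the grasp point (between the pads) lies 19 mm behind it; x points along the fingers, y is the direction in which the jaws open and shut, and the axes are right-handed (so a half turn about x gives the same grasp; the last joint's range is limited). The gripper opens to 85 mm and grips with 20 to 120 N. Pads are 22 mm wide; open, the fingers measure 114 mm over their backs; the gripper's body (76 mm by 85 mm) begins 54 mm behind the grasp point. The pads swing forward as they close: fully open they stand 13 mm farther back than shut.
Start: joints at [-1.353, 0.615, -0.013, 1.423, 0.008, 1.103, -0.04], TCP at [0.158, 0.631, 0.231] pointing down, gripper open.
Joint ranges: [-3.12, 3.12], [-0.3, 2.06], [-1.34, 1.32], [0.26, 2.42], [-1.36, 4.5], [0.01, 1.98], [-2.84, 2.84]. Speed limits (rad/s): [2.79, 2.79, 3.14, 3.14, 3.14, 3.14, 3.14].

INTERFACE

Orientations are given as a 3x3 rotation matrix whose columns are the frame's x, y, z axes.
In Python, from workcell import manip gives the robot as it stands. The module is installed in compiled form; this text tells all that it offers.
- The arm moves only by the shell command python3 -m inch 'ROWS' [FORCE]. ROWS is JSON, a list of rows, each an object with "xyz": the shift along the tool's x, y, z in mm, a list of three; "spin": the turn about the tool's x in degrees; "grip": the finger opening in mm, from 0 to 85.4. In form: [{"xyz": [tx, ty, tz], "spin": spin, "grip": grip}, ...]. A call has 1 to 12 rows; each row shifts and turns the pose as measured when the row begins, along the tool's axes as they then stand; what a row does not reach is not made up. A row lasts 1/8 s, in which the tool goes at most 62.5 mm and 10.7 degrees, less where a joint would pass 70% of its speed; a pose out of reach is approached as far as the arm can. A call with a gripper value outside its range is refused whole. The fingers move at their own pace and stop on an object; FORCE is the grip in N (left out, the last holds). Time passes only in rows, so rows that do not move let the fingers close. It gives the time, the measured TCP pose, the force and the opening at its end, in the units of the state.
- manip.state(): the state, without advancing time (a new reading comes with each control period).
- manip.snapshot(name): name is "side" or "top" or "wrist"; returns a dict with "pixels" (420x560x3 uint8, blue, green, red), "vfov" (degrees; the focal length in pixels is half the picture's height over the tangent of half this angle, whatever the lens; pixels are square), "cx", "cy" (the principal point, pixels), "distortion" ([k1, k2, p1, p2, k3] as OpenCV has them; the pictures are not rectified), "world_to_cam" (4x4, takes a point from world to camera coordinates). Camera axes: x right, y up, looking along -z (the intrinsics and any distortion apply to the point x, -y, -z); pixel columns grow to the right and rows downward; lengths in m; the calibration is good to about 2 mm. A picture is of the moment at which its call begins. There is no depth.
- manip.job_done(): hands the job in, once; it reports no verdict.
Trained networks look in a picture, given as the dict that the camera call returned (one of the last four; its "shot" number tells which), for a name from the list of things; names that differ only in an ending like _2 or _b are one class to them, and where a whole thing is asked for, a point or a joint stands for the part that bears it (a point fixed in the world has none). Each returns a list of dicts, best first, with "p" (0 to 1); they miss things now and then, are a little off and sometimes report something else, mostly with a low value. They report only what shows in the picture. A call takes as long as a camera call. They do not tell look-alikes from the thing itself.
- manip.trace(thing, picture): "mask" (420x560 bool, what is visible of it).
- manip.place_of(thing, picture): "centre" ([x, y, z] in m, in world coordinates, good to about 4 mm: a listed point, or the origin of a listed thing).
The state is a dict: "time": time; "joints": joint angles; "qvel": joint speeds; "tau": joint torques, N m; "eef_pos": TCP position; "eef_rot": TCP orientation; "contact_force": force on the tool from outside, world axes, zero at the start; "torque": the same for the moment, N m; "opening": opening from 0.0 (shut) to 1.0 (fully open).
Only numpy, scipy, OpenCV 4.12 (cv2) and the standard library are available. Lean on these libraries where they do the work, as an engineer would, in place of code of your own. Each camera call takes 0.05 s, during which the arm holds its last target.

TASK

One of the two steel tea caddies on the hob is full and the other nearly empty, and they look alike. Lift the knob-lidded one clear of the hob to feel its weight and stand it back on the hob, then lift the flat-lidded one to compare, and press the heavier one down into the round socket of the wooden stand, against its stiff seat, until it is fully home. Do not force it (stay below 30 N on the stand), keep both caddies upright, leave the lighter one standing on the hob and leave the other things alone.

Things in the scene. Friction and masses are not known exactly. Their poses are not given: they have to be found in the camera images.
- caddy_knob: Closed round steel tea caddy, 56 mm across, lid 57 mm across from 76 to 88 mm up, with a turned wooden knob (18 mm across) to 108 mm. The lid is fixed and the contents cannot be seen. Origin at the centre of its underside, z up. It weighs 0.2 to 0.75 kg in all, most of it low down.
- caddy_flat: Closed round steel tea caddy with the same body, 56 mm across; flat lid 57 mm across from 76 to 88 mm with a raised disc to 91 mm. The lid is fixed and the contents cannot be seen. Origin at the centre of its underside, z up. It weighs 0.2 to 0.75 kg in all. One of the two caddies, either one, is at least 0.25 kg heavier than the other.
- stand: Wooden stand fixed to the hob: block 88 mm square on a 104 mm foot, with a flared round collar on top; 44 mm high in all. Origin: centre of its underside, z up. Its round socket is 59 mm wide at the throat, 61 mm below. In it is a stiff sliding cork seat: about 8 N in all (caddy's weight included) pushes it down and it stays there. A caddy fully home, at the hard stop, has its underside 14 mm above the stand's.
- stand_mouth (a point): Centre of the collar's mouth, level with the stand's top (44 mm above its underside); z up. The collar is 81 mm across outside, 71 mm inside, and narrows within 8 mm to the 59 mm throat. The seat's top starts 14 to 20 mm below the mouth (not measured); its hard stop is 30 mm below the mouth.
- shaker: Bystander: salt shaker, 44 mm across, 90 mm high; origin at the centre of its underside.
- mug: Bystander: two-tone mug, 90 x 122 x 105 mm; origin at the centre of its underside.
- honey: Bystander: glass jar with a dark lid, 65 mm across, 86 mm high; origin at the centre of its underside.
- jam: Bystander: glass jar with a lid, 65 mm across, 97 mm high; origin at the centre of its underside.
- vinegar: Bystander: square glass bottle with a cork, 66 x 65 x 136 mm; origin at the centre of its underside.
- spoon: Bystander: tablespoon lying on the hob, 191 x 38 x 13 mm; origin at the centre of its underside.
- mill: Bystander: wooden pepper mill, 58 mm across, 170 mm high; origin at the centre of its underside.
Not all that is in view belongs to the job. There is more than one size of the stand; the job needs the larger. Leave any orange look-alike of the caddy_knob alone.

How it is judged:
By the outcome, as a careful person would: the job done as asked, in the order asked, and still so for the second after the job is handed in, with the robot touching nothing.
It also fails if it takes over 72 s, if anything falls off the work surface, if the arm or the gripper's body presses on something with over 40 N, if the wrist force passes 120 N, or if a joint passes its speed limit or range.

## Working session

There is one attempt and no reset: what is moved stays moved. The work goes in short steps, Python scripts to look and compute and a shell command to move; the robot and the scene stay as the last step left them, time stands still between calls to the robot, and variables do not carry over. Pictures are saved under pics/ and viewed, and the job is handed in when it is done.

```bash
mkdir -p pics
cat > h.py <<'E'
import numpy as np,cv2
from workcell import manip
def K(s):
    f=s["pixels"].shape[0]/2/np.tan(np.radians(s["vfov"]/2))
    return np.array([[f,0,s["cx"]],[0,f,s["cy"]],[0,0,1.]])
def proj(s,P):
    P=np.atleast_2d(P).astype(float); w=np.array(s["world_to_cam"])
    c=P@w[:3,:3].T+w[:3,3]; c=c*[1,-1,-1]
    return cv2.projectPoints(c,np.zeros(3),np.zeros(3),K(s),np.array(s["distortion"],float))[0].reshape(-1,2)
def back(s,uv,z):
    u=cv2.undistortPoints(np.array([[uv]],float),K(s),np.array(s["distortion"],float))[0,0]
    w=np.array(s["world_to_cam"]);R=w[:3,:3];d=R.T@np.array([u[0],-u[1],-1.]);o=-R.T@w[:3,3]
    return o+d*(z-o[2])/d[2]
E
python3 - <<'E'
from h import *
s0=manip.state();print({k:np.round(v,3).tolist() for k,v in s0.items()})
for n in("side","top","wrist"):
    s=manip.snapshot(n);cv2.imwrite(f"pics/{n}0.png",s["pixels"])
    print(n)
    if n=="wrist":continue
    for t in["caddy_knob","caddy_flat","stand","stand_mouth","shaker","mug","honey","jam","vinegar","spoon","mill"]:
        for d in manip.place_of(t,s)[:4]:
            print(t,round(d["p"],2),np.round(d["centre"],3),proj(s,d["centre"])[0].round())
E
```

```text
{'time': 0.0, 'joints': [-1.352, 0.616, -0.013, 1.425, 0.008, 1.103, -0.04], 'qvel': [0.0, 0.0, 0.002, -0.001, -0.001, 0.001, -0.001], 'tau': [-0.0, -46.923, 0.259, -17.104, 0.01, 0.01, -0.0], 'eef_pos': [0.157, 0.63, 0.23], 'eef_rot': [[-0.001, 0.242, 0.97], [-0.003, 0.97, -0.242], [-1.0, -0.003, 0.0]], 'contact_force': [1.027, 0.2, 0.532], 'torque': [-0.002, -0.009, -0.015], 'opening': 1.003}
side
caddy_knob 0.85 [ 0.37  -0.402  0.002] [209. 266.]
caddy_knob 0.67 [ 0.48  -0.377 -0.003] [255. 258.]
caddy_knob 0.59 [ 0.641 -0.262  0.042] [307. 215.]
caddy_flat 0.7 [ 0.476 -0.039 -0.003] [234. 201.]
stand 0.86 [ 0.642 -0.256  0.001] [306. 228.]
stand 0.58 [ 0.624 -0.104 -0.001] [287. 206.]
stand_mouth 0.78 [ 0.64  -0.257  0.042] [307. 215.]
stand_mouth 0.68 [ 0.62  -0.106  0.027] [286. 198.]
shaker 0.57 [ 0.459 -0.21  -0.004] [237. 227.]
mug 0.92 [0.758 0.002 0.   ] [319. 189.]
honey 0.77 [ 0.763 -0.125  0.002] [334. 205.]
spoon 0.6 [ 0.386 -0.194  0.007] [208. 223.]
mill 0.58 [ 0.538 -0.534  0.002] [294. 291.]
mill 0.58 [ 0.641 -0.26   0.045] [307. 214.]
top
caddy_knob 0.76 [ 0.374 -0.402 -0.   ] [334. 302.]
caddy_flat 0.94 [ 0.479 -0.04   0.002] [179. 254.]
caddy_flat 0.61 [ 0.768 -0.219  0.005] [258. 132.]
stand 0.96 [ 0.626 -0.106 -0.006] [209. 192.]
stand 0.77 [ 0.643 -0.256  0.003] [272. 185.]
stand_mouth 0.82 [ 0.622 -0.105  0.032] [206. 191.]
stand_mouth 0.71 [ 0.644 -0.261  0.046] [274. 182.]
shaker 0.81 [ 0.456 -0.205 -0.003] [249. 265.]
mug 0.66 [ 0.757 -0.     0.001] [165. 136.]
honey 0.6 [ 0.766 -0.125  0.002] [218. 133.]
honey 0.22 [ 0.458 -0.204 -0.002] [249. 264.]
jam 0.56 [ 0.766 -0.219  0.003] [258. 133.]
vinegar 0.82 [ 0.753 -0.31  -0.004] [296. 140.]
spoon 0.94 [ 0.383 -0.188  0.001] [241. 296.]
spoon 0.33 [ 0.543 -0.538  0.002] [393. 229.]
mill 0.74 [ 0.547 -0.536  0.002] [392. 228.]
wrist
```

View pics/side0.png

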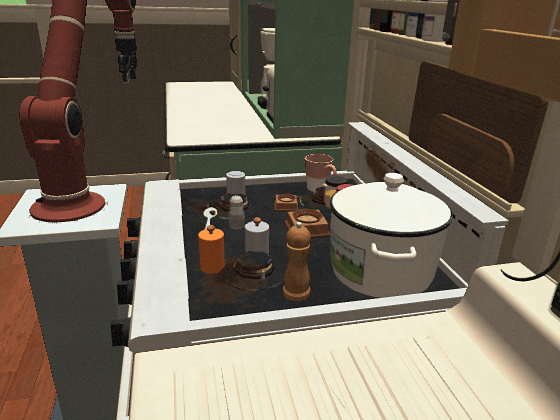

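View pics/top0.png

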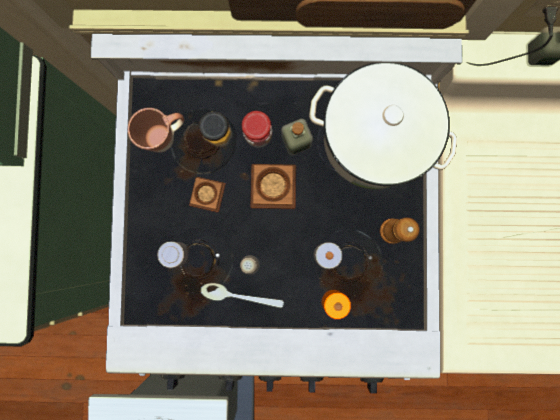

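Run:
```python
import cv2,numpy as np
a=cv2.imread("pics/side0.png")[140:300,180:340];b=cv2.imread("pics/top0.png")[170:330,150:420]
a=cv2.resize(a,None,fx=2.4,fy=2.4,interpolation=3)
b=cv2.resize(b,None,fx=1.5,fy=1.5,interpolation=3)
c=np.zeros((384,800,3),np.uint8);c[:,:384]=a;c[:240,390:795]=b
cv2.imwrite("pics/crop0.png",c)
```

```text
(no output)
```

View pics/crop0.png

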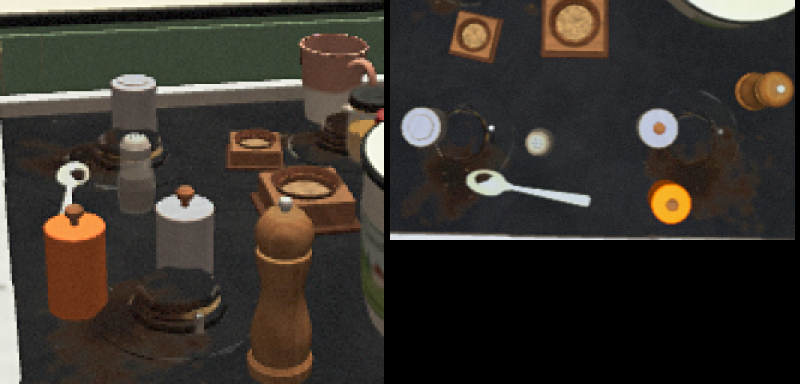

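Candidates:
- Knob-lidded caddy: steel one at top (328,256) / side (257,240). The orange look-alike at top (337,305) and the mill at (400,230) are excluded.
- Flat-lidded caddy: top (171,254). The jam jar at (257,127) was a false hit.
- Stand: the larger one at top (272,185). The smaller one at (207,194) is excluded.

The crop confirms these choices. Next I refine the positions by fitting silhouettes.

```bash
cat >> h.py <<'E'
def sil(s,parts,x,y,z0=0):
    m=np.zeros((420,560),np.uint8);a=np.linspace(0,2*np.pi,40)
    for r,h0,h1 in parts:
        P=np.vstack([np.c_[x+r*np.cos(a),y+r*np.sin(a),0*a+z0+h] for h in(h0,h1)])
        hull=cv2.convexHull(proj(s,P).astype(np.float32))
        cv2.fillConvexPoly(m,np.round(hull*16).astype(np.int32),1,shift=4)
    return m>0
KN=[(.028,0,.076),(.0285,.076,.088),(.009,.088,.108)];FL=[(.028,0,.076),(.0285,.076,.088),(.02,.088,.091)]
def fit(s,mask,parts,x,y,z0=0):
    best=None
    for st in(.004,.001):
        c=[((sil(s,parts,x+i*st,y+j*st,z0)^mask).sum(),x+i*st,y+j*st) for i in range(-4,5) for j in range(-4,5)]
        best=min(c);x,y=best[1:]
    return best,mask.sum()
E
python3 - <<'E'
from h import *
for n in("top","side"):
    s=manip.snapshot(n)
    for t,p,g in(("caddy_knob",KN,(.48,-.377)),("caddy_flat",FL,(.478,-.04))):
        for d in manip.trace(t,s):
            c=np.argwhere(d["mask"]).mean(0)[::-1]
            e=proj(s,[g[0],g[1],.06])[0]
            print(n,t,round(d["p"],2),c.round(), fit(s,d["mask"],p,*g) if np.linalg.norm(c-e)<20 else "")
    for d in manip.trace("stand",s):
        m=d["mask"];c=np.argwhere(m).mean(0)[::-1];print("stand",c.round(1),m.sum(),back(s,c,.03).round(4))
# ring check: top image throat ellipse drawn
s=manip.snapshot("top");im=s["pixels"].copy()
im=cv2.resize(im,None,fx=4,fy=4,interpolation=3)
a=np.linspace(0,2*np.pi,60)
for (x,y,z,r,col) in[(.643,-.258,.044,.0405,(0,255,0)),(.643,-.258,.044,.0355,(255,255,0)),(.480,-.377,.088,.0285,(0,0,255)),(.478,-.04,.088,.0285,(0,0,255))]:
    p=proj(s,np.c_[x+r*np.cos(a),y+r*np.sin(a),0*a+z])*4+1.5
    cv2.polylines(im,[p.round().astype(int)],True,col,1)
c=np.hstack([im[640:640+240,980:1220],im[900:1140,1200:1440],im[900:1140,570:810]])
cv2.imwrite("pics/ov.png",c)
E
```

```text
top caddy_knob 0.86 [327. 255.] ((np.int64(62), 0.482, -0.38), np.int64(570))
top caddy_knob 0.66 [335. 304.] 
top caddy_flat 0.67 [173. 254.] ((np.int64(139), 0.48, -0.042), np.int64(612))
stand [271.7 185.6] 1888 [ 0.638  -0.2551  0.03  ]
stand [206.8 194.3] 950 [ 0.6157 -0.1068  0.03  ]
side caddy_knob 0.7 [257. 236.] ((np.int64(334), 0.488, -0.358), np.int64(717))
side caddy_knob 0.61 [211. 249.] 
side caddy_flat 0.71 [257. 236.] 
side caddy_flat 0.6 [235. 182.] ((np.int64(235), 0.48, -0.032), np.int64(425))
side caddy_flat 0.17 [342. 187.] 
stand [285.7 202.4] 380 [ 0.6101 -0.1454  0.03  ]
stand [309.1 221.3] 777 [ 0.6432 -0.2736  0.03  ]
```

View pics/ov.png

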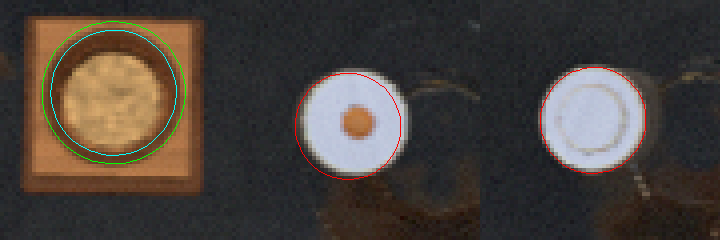

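```bash
python3 -m inch '[{"xyz":[0,-37,47],"spin":0,"grip":85},{"xyz":[0,-37,47],"spin":0,"grip":85},{"xyz":[0,-37,47],"spin":0,"grip":85},{"xyz":[0,-37,47],"spin":0,"grip":85},{"xyz":[0,-37,47],"spin":0,"grip":85},{"xyz":[0,-37,47],"spin":0,"grip":85},{"xyz":[0,-37,47],"spin":0,"grip":85},{"xyz":[0,-37,47],"spin":0,"grip":85}]' 60
```

```text
time: 2.7
eef_pos: [0.4575, 0.2492, 0.2305]
eef_rot: [[0.002, 0.229, 0.973], [0.008, 0.973, -0.229], [-1.0, 0.008, 0.0]]
contact_force: [0.0, 1.0, 0.2]
opening: 0.994
```

```bash
python3 -m inch '[{"xyz":[0,-55,15],"spin":0,"grip":85},{"xyz":[0,-55,15],"spin":0,"grip":85},{"xyz":[0,-55,15],"spin":0,"grip":85},{"xyz":[0,-55,15],"spin":0,"grip":85},{"xyz":[0,-55,15],"spin":0,"grip":85},{"xyz":[0,-55,15],"spin":0,"grip":85},{"xyz":[0,-55,15],"spin":0,"grip":85},{"xyz":[0,-55,15],"spin":0,"grip":85},{"xyz":[0,-55,15],"spin":0,"grip":85},{"xyz":[0,-55,15],"spin":0,"grip":85},{"xyz":[0,-55,15],"spin":0,"grip":85},{"xyz":[0,0,0],"spin":0,"grip":85}]'
python3 - <<'E'
from h import *
s=manip.snapshot("wrist");im=s["pixels"].copy()
print(manip.state()["eef_pos"],manip.state()["joints"])
for t in("caddy_knob","stand_mouth"):
  for d in manip.place_of(t,s)[:3]:print(t,round(d["p"],2),np.round(d["centre"],4))
for d in manip.trace("caddy_knob",s):
    print(d["p"],np.argwhere(d["mask"]).mean(0)[::-1],fit(s,d["mask"],KN,.481,-.38))
a=np.linspace(0,2*np.pi,60)
for (x,y,z,r) in[(.481,-.380,.088,.0285),(.481,-.38,.108,.009),(.643,-.258,.044,.0405)]:
    p=proj(s,np.c_[x+r*np.cos(a),y+r*np.sin(a),0*a+z]);cv2.polylines(im,[p.round().astype(int)],True,(0,255,0),1)
cv2.imwrite("pics/w1.png",im)
E
```

```text
time: 4.2
eef_pos: [0.4812, -0.4044, 0.2283]
eef_rot: [[0.016, 0.238, 0.971], [0.004, 0.971, -0.238], [-1.0, 0.008, 0.015]]
contact_force: [-0.2, 1.1, -0.7]
opening: 0.997
[ 0.48254696 -0.40085504  0.22832537] [ 0.579324    0.57970718  0.14660773  1.51010228 -0.11159067  1.05089709
  2.09134796]
caddy_knob 0.87 [ 0.3786 -0.4    -0.0044]
caddy_knob 0.67 [ 0.4814 -0.3831 -0.0016]
stand_mouth 0.91 [ 0.6186 -0.1034  0.0285]
stand_mouth 0.42 [ 7.651e-01 -2.227e-01  3.000e-04]
0.85 [299.60612193 178.30963825] ((np.int64(347), 0.485, -0.382), np.int64(3953))
0.63 [245.95012413  58.65132024] ((np.int64(8621), 0.46099999999999997, -0.388), np.int64(4431))
```

View pics/w1.png

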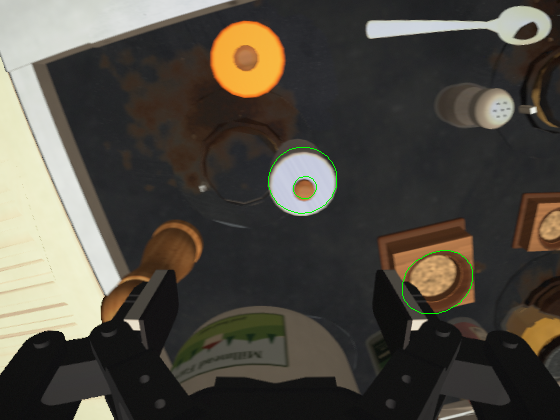

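```bash
python3 -m inch '[{"xyz":[40,10,-2],"spin":0,"grip":85},{"xyz":[0,8,-2],"spin":0,"grip":85},{"xyz":[0,0,0],"spin":0,"grip":85}]'
python3 - <<'E'
from h import *
s=manip.snapshot("wrist");im=s["pixels"].copy()
st=manip.state();print(st["eef_pos"],st["eef_rot"].tolist() if hasattr(st["eef_rot"],"tolist") else st["eef_rot"])
for d in manip.trace("caddy_knob",s):
    print(d["p"],np.argwhere(d["mask"]).mean(0)[::-1],fit(s,d["mask"],KN,.483,-.381))
a=np.linspace(0,2*np.pi,60)
for (x,y,z,r) in[(.483,-.381,.088,.0285),(.483,-.381,.108,.009)]:
    p=proj(s,np.c_[x+r*np.cos(a),y+r*np.sin(a),0*a+z]);cv2.polylines(im,[p.round().astype(int)],True,(0,255,0),1)
cv2.imwrite("pics/w2.png",im)
E
```

```text
time: 4.78
eef_pos: [0.4889, -0.3723, 0.1913]
eef_rot: [[0.023, 0.22, 0.975], [0.01, 0.975, -0.22], [-1.0, 0.015, 0.021]]
contact_force: [0.2, -0.2, 0.3]
opening: 0.994
[ 0.48852217 -0.37246798  0.19098608] [[0.022588893092444013, 0.22001629961941005, 0.9752346229552352], [0.010212131153404485, 0.9753818567349417, -0.22028605477787958], [-0.9996926799202662, 0.014935242016093633, 0.019785961178494932]]
0.97 [260.49352941 189.02313725] ((np.int64(470), 0.483, -0.381), np.int64(5100))
0.83 [197.12165713  53.5484619 ] ((np.int64(11931), 0.46299999999999997, -0.37), np.int64(6469))
```

View pics/w2.png

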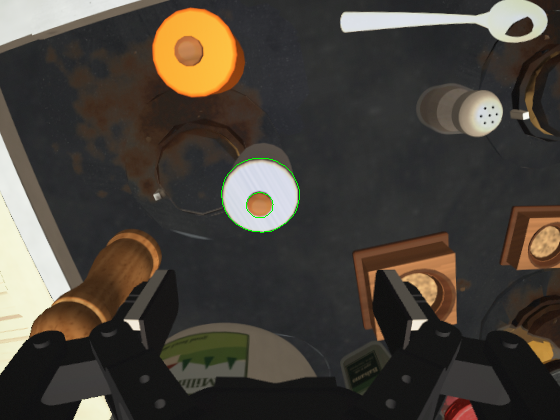

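```bash
python3 -m inch '[{"xyz":[0,-11,-6],"spin":0,"grip":85},{"xyz":[0,0,0],"spin":0,"grip":85},{"xyz":[20,0,0],"spin":0,"grip":85},{"xyz":[0,0,0],"spin":0,"grip":85}]'
```

```text
time: 5.38
eef_pos: [0.4797, -0.3867, 0.1735]
eef_rot: [[0.027, 0.225, 0.974], [0.004, 0.974, -0.225], [-1.0, 0.01, 0.025]]
contact_force: [-0.5, 0.1, -0.5]
opening: 0.994
```

```bash
python3 -m inch '[{"xyz":[20,4,-1],"spin":0,"grip":85},{"xyz":[20,0,0],"spin":0,"grip":85},{"xyz":[5,0,0],"spin":0,"grip":85},{"xyz":[0,0,0],"spin":0,"grip":85}]'
python3 - <<'E'
from h import *
for n in("wrist",):
    s=manip.snapshot(n);im=s["pixels"].copy();cv2.imwrite("pics/w3.png",im)
st=manip.state();print(st["eef_pos"],np.round(st["eef_rot"],3).tolist())
E
```

```text
time: 5.88
eef_pos: [0.4829, -0.3852, 0.1316]
eef_rot: [[0.033, 0.226, 0.974], [-0.0, 0.974, -0.226], [-0.999, 0.007, 0.032]]
contact_force: [-0.0, 0.8, 1.0]
opening: 0.995
[ 0.48298353 -0.38537233  0.13186825] [[0.033, 0.226, 0.974], [-0.001, 0.974, -0.226], [-0.999, 0.007, 0.033]]
```

View pics/w3.png

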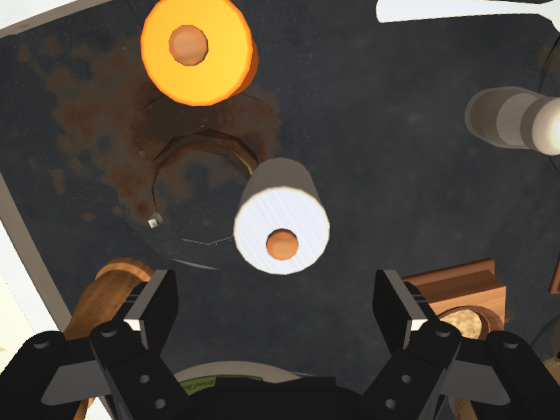

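```bash
python3 -m inch '[{"xyz":[45,4,-3.5],"spin":0,"grip":85},{"xyz":[40,0,0],"spin":0,"grip":85},{"xyz":[0,0,0],"spin":0,"grip":85}]'
python3 - <<'E'
from h import *
s=manip.snapshot("side");cv2.imwrite("pics/s3.png",cv2.resize(s["pixels"][130:310,160:360],None,fx=3,fy=3,interpolation=3))
st=manip.state();print(st["eef_pos"],np.round(st["eef_rot"],3).tolist(),st["contact_force"],st["torque"])
E
```

```text
time: 6.3
eef_pos: [0.4865, -0.3836, 0.0497]
eef_rot: [[0.041, 0.227, 0.973], [-0.007, 0.974, -0.226], [-0.999, 0.002, 0.042]]
contact_force: [-0.7, 0.3, 0.1]
opening: 0.998
[ 0.48780245 -0.38469096  0.0516201 ] [[0.044, 0.227, 0.973], [-0.01, 0.974, -0.226], [-0.999, 0.001, 0.046]] [ 0.56697151 -0.47556771  0.78310555] [-0.01329549  0.03788573 -0.02073076]
```

View pics/s3.png

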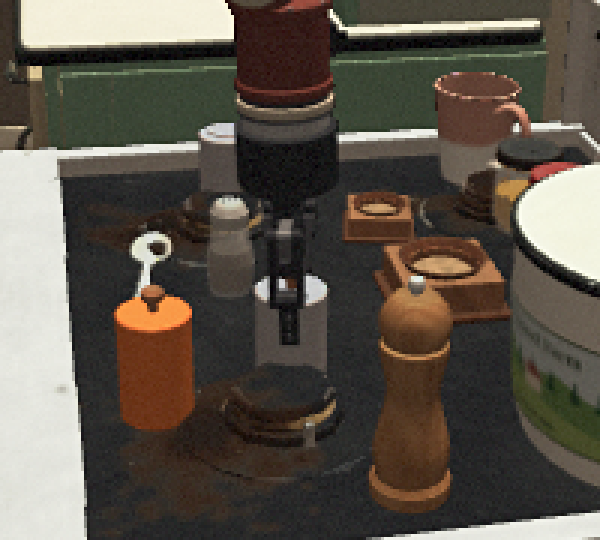

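```bash
python3 -m inch '[{"xyz":[8,2,-6],"spin":0,"grip":85},{"xyz":[0,0,0],"spin":0,"grip":85},{"xyz":[0,0,0],"spin":0,"grip":85}]'
python3 - <<'E'
from h import *
st=manip.state();print(st["eef_pos"],np.round(st["eef_rot"],3).tolist(),st["contact_force"],st["torque"])
E
```

```text
time: 6.72
eef_pos: [0.4847, -0.3836, 0.0479]
eef_rot: [[0.051, 0.227, 0.973], [-0.015, 0.974, -0.227], [-0.999, -0.003, 0.053]]
contact_force: [0.5, -0.2, 0.2]
opening: 0.995
[ 0.48469747 -0.38358244  0.04789031] [[0.051, 0.227, 0.973], [-0.015, 0.974, -0.227], [-0.999, -0.003, 0.053]] [ 0.47162806 -0.2161505   0.21091623] [0.00886526 0.07587598 0.03321675]
```

```bash
python3 -m inch '[{"xyz":[12,2,-2],"spin":0,"grip":85},{"xyz":[1,0,0],"spin":0,"grip":45},{"xyz":[1,0,0],"spin":0,"grip":45},{"xyz":[1,0,0],"spin":0,"grip":45}]' 70
python3 - <<'E'
from h import *
st=manip.state();print(st["eef_pos"],np.round(st["eef_rot"],3).tolist(),st["contact_force"],st["torque"],st["opening"],np.round(st["joints"],3).tolist(),np.round(st["tau"],2).tolist())
E
```

```text
time: 7.22
eef_pos: [0.4849, -0.382, 0.035]
eef_rot: [[0.054, 0.228, 0.972], [-0.016, 0.974, -0.227], [-0.998, -0.004, 0.056]]
contact_force: [-2.0, 1.5, 7.4]
opening: 0.638
[ 0.48488906 -0.38198114  0.03496379] [[0.054, 0.228, 0.972], [-0.016, 0.974, -0.227], [-0.998, -0.004, 0.056]] [-1.95095021  1.52605371  7.37432964] [0.50544593 0.46871179 0.0622591 ] 0.6383336171938554 [0.585, 0.785, 0.092, 1.752, -0.159, 0.56, 2.123] [-0.2, -43.21, 1.46, -11.07, -0.04, -0.95, -0.02]
```

```bash
python3 -m inch '[{"xyz":[-6,0,0],"spin":0,"grip":45},{"xyz":[-20,0,0],"spin":0,"grip":45},{"xyz":[-20,0,0],"spin":0,"grip":45},{"xyz":[-10,0,0],"spin":0,"grip":45},{"xyz":[0,0,0],"spin":0,"grip":45},{"xyz":[0,0,0],"spin":0,"grip":45}]'
python3 - <<'E'
from h import *
F=[]
s=manip.snapshot("side");st=manip.state();print(np.round(st["contact_force"],2))
s2=manip.snapshot("wrist");st=manip.state();print(np.round(st["contact_force"],2))
print(st["eef_pos"],np.round(st["eef_rot"],3).tolist(),st["contact_force"],st["torque"],st["opening"])
cv2.imwrite("pics/s4.png",np.hstack([cv2.resize(s["pixels"][130:310,160:360],(400,360),interpolation=3),cv2.resize(s2["pixels"],(400,360))]))
E
```

```text
time: 7.98
eef_pos: [0.4768, -0.3766, 0.0858]
eef_rot: [[0.04, 0.227, 0.973], [-0.006, 0.974, -0.227], [-0.999, 0.003, 0.04]]
contact_force: [-0.3, -0.3, -5.6]
opening: 0.64
[ 0.51 -0.64 -5.17]
[ 0.86  0.4  -5.52]
[ 0.47692816 -0.37677736  0.08581585] [[0.04, 0.227, 0.973], [-0.006, 0.974, -0.227], [-0.999, 0.003, 0.041]] [ 0.86398425  0.40454403 -5.51928369] [-0.01599431  0.07937547 -0.00654244] 0.6375685435570466
```

View pics/s4.png

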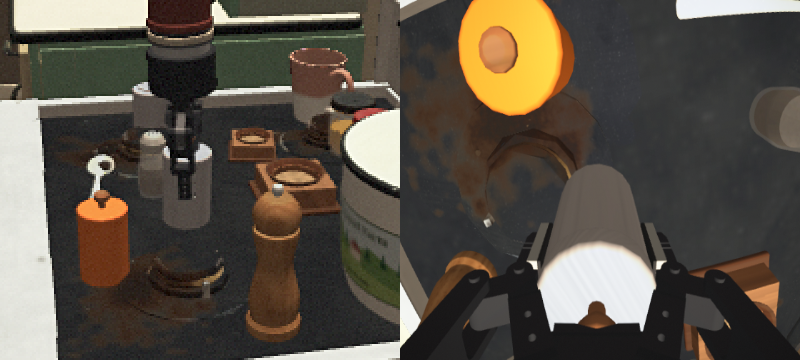

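```bash
python3 -m inch '[{"xyz":[15,-3,3],"spin":0,"grip":45},{"xyz":[15,-2,3],"spin":0,"grip":45},{"xyz":[10,0,0],"spin":0,"grip":45},{"xyz":[4,0,0],"spin":0,"grip":45},{"xyz":[2,0,0],"spin":0,"grip":45}]'
```

```text
time: 8.7
eef_pos: [0.4832, -0.3832, 0.0353]
eef_rot: [[0.037, 0.227, 0.973], [-0.004, 0.974, -0.227], [-0.999, 0.005, 0.037]]
contact_force: [-3.2, 3.3, 10.3]
opening: 0.633
```

```bash
python3 -m inch '[{"xyz":[-1,0,0],"spin":0,"grip":58},{"xyz":[-1,0,0],"spin":0,"grip":75},{"xyz":[0,0,0],"spin":0,"grip":85},{"xyz":[0,0,0],"spin":0,"grip":85}]';  python3 - <<'E'
from h import *
s=manip.snapshot("side");s2=manip.snapshot("wrist");st=manip.state()
print(st["eef_pos"],np.round(st["eef_rot"],3).tolist(),st["contact_force"],st["opening"])
cv2.imwrite("pics/s5.png",np.hstack([cv2.resize(s["pixels"][130:310,160:360],(400,360),interpolation=3),cv2.resize(s2["pixels"],(400,360))]))
E
```

```text
time: 9.2
eef_pos: [0.4864, -0.3858, 0.0417]
eef_rot: [[0.046, 0.227, 0.973], [-0.01, 0.974, -0.227], [-0.999, 0.001, 0.047]]
contact_force: [-0.2, 0.5, -0.2]
opening: 0.997
[ 0.48621315 -0.38564428  0.04139252] [[0.045, 0.227, 0.973], [-0.01, 0.974, -0.227], [-0.999, 0.001, 0.046]] [-0.26033948 -0.08033749 -0.14372696] 0.9928702563203191
```

View pics/s5.png

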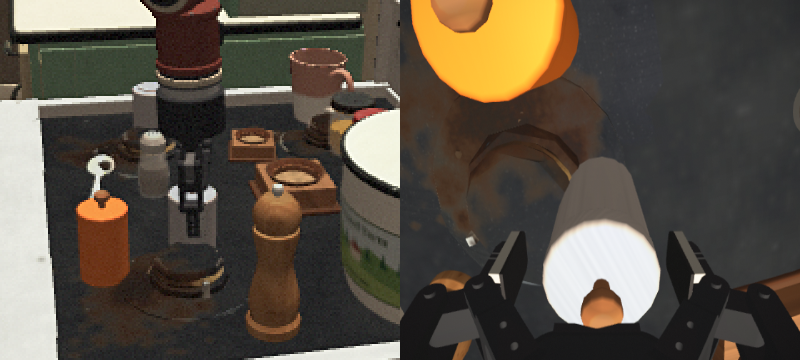

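```bash
python3 -m inch '[{"xyz":[-15,0,0],"spin":0,"grip":85},{"xyz":[-30,0,0],"spin":0,"grip":85},{"xyz":[-30,0,0],"spin":0,"grip":85},{"xyz":[-30,0,0],"spin":0,"grip":85},{"xyz":[-20,0,0],"spin":0,"grip":85},{"xyz":[0,0,0],"spin":0,"grip":85}]'
python3 - <<'E'
from h import *
s=manip.snapshot("side");s2=manip.snapshot("top");st=manip.state()
cv2.imwrite("pics/s6.png",np.hstack([cv2.resize(s["pixels"][130:310,160:360],(400,360),interpolation=3),cv2.resize(s2["pixels"][200:380,220:420],(400,360))]))
E
```

```text
time: 10.05
eef_pos: [0.4806, -0.3851, 0.1748]
eef_rot: [[0.048, 0.228, 0.973], [-0.012, 0.974, -0.227], [-0.999, -0.001, 0.05]]
contact_force: [-0.0, -0.0, -1.0]
opening: 0.991
```

View pics/s6.png

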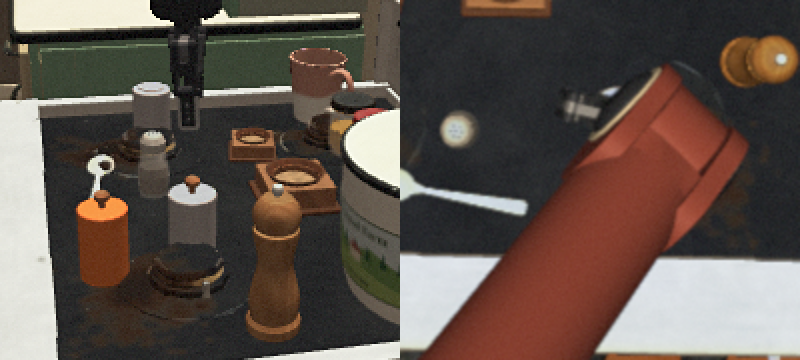

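```bash
python3 -m inch '[{"xyz":[0,30,-8],"spin":0,"grip":85},{"xyz":[0,50,-12],"spin":0,"grip":85},{"xyz":[0,50,-12],"spin":0,"grip":85},{"xyz":[0,50,-12],"spin":0,"grip":85},{"xyz":[0,50,-12],"spin":0,"grip":85},{"xyz":[0,50,-12],"spin":0,"grip":85},{"xyz":[0,30,-7],"spin":0,"grip":85},{"xyz":[0,0,0],"spin":0,"grip":85}]'
python3 - <<'E'
from h import *
s=manip.snapshot("wrist");im=s["pixels"].copy();st=manip.state()
print(st["eef_pos"],np.round(st["eef_rot"],3).tolist(),st["contact_force"])
for d in manip.trace("caddy_flat",s):
    print(d["p"],np.argwhere(d["mask"]).mean(0)[::-1],fit(s,d["mask"],FL,.478,-.041))
a=np.linspace(0,2*np.pi,60)
for (x,y,z,r) in[(.478,-.041,.088,.0285)]:
    p=proj(s,np.c_[x+r*np.cos(a),y+r*np.sin(a),0*a+z]);cv2.polylines(im,[p.round().astype(int)],True,(0,255,0),1)
cv2.imwrite("pics/w7.png",im)
E
```

```text
time: 11.15
eef_pos: [0.4719, -0.0541, 0.1598]
eef_rot: [[0.027, 0.228, 0.973], [-0.005, 0.974, -0.228], [-1.0, 0.001, 0.027]]
contact_force: [-0.8, -0.1, 0.3]
opening: 0.991
[ 0.471826   -0.05593033  0.15987513] [[0.027, 0.231, 0.973], [-0.006, 0.973, -0.231], [-1.0, 0.0, 0.028]] [-0.73173348  0.40269051 -0.48723543]
0.68 [297.47052452 210.80473464] ((np.int64(759), 0.479, -0.04), np.int64(6463))
```

View pics/w7.png

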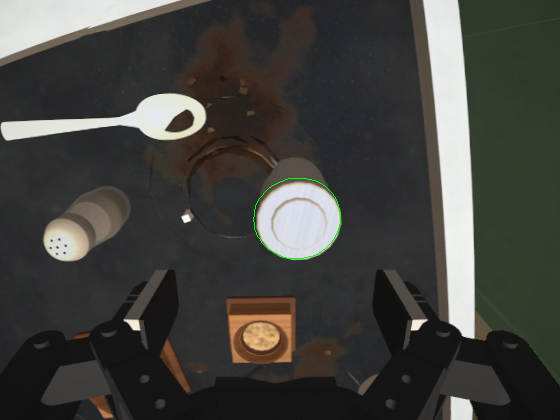

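```bash
python3 -m inch '[{"xyz":[0,16,-1],"spin":0,"grip":85},{"xyz":[25,0,0],"spin":0,"grip":85},{"xyz":[0,0,0],"spin":0,"grip":85}]'
python3 - <<'E'
from h import *
st=manip.state()
print(st["eef_pos"],np.round(st["eef_rot"],3).tolist(),st["contact_force"])
E
```

```text
time: 11.62
eef_pos: [0.4763, -0.0443, 0.1346]
eef_rot: [[0.028, 0.241, 0.97], [-0.009, 0.971, -0.241], [-1.0, -0.001, 0.03]]
contact_force: [-0.9, 0.5, 0.0]
opening: 0.998
[ 0.47630661 -0.04429798  0.13456541] [[0.028, 0.241, 0.97], [-0.009, 0.971, -0.241], [-1.0, -0.001, 0.03]] [-0.86555051  0.49881299  0.03433648]
```

```bash
python3 -m inch '[{"xyz":[20,4,-1],"spin":0,"grip":85},{"xyz":[30,1,-1],"spin":0,"grip":85},{"xyz":[30,0,0],"spin":0,"grip":85},{"xyz":[12,0,0],"spin":0,"grip":85}]'
python3 - <<'E'
from h import *
s=manip.snapshot("wrist");s2=manip.snapshot("side");st=manip.state()
print(st["eef_pos"],np.round(st["eef_rot"],3).tolist(),st["contact_force"])
cv2.imwrite("pics/w8.png",np.hstack([cv2.resize(s2["pixels"][130:310,160:360],(400,360),interpolation=3),cv2.resize(s["pixels"],(400,360))]))
E
```

```text
time: 12.12
eef_pos: [0.4836, -0.0412, 0.0442]
eef_rot: [[0.039, 0.245, 0.969], [-0.009, 0.969, -0.245], [-0.999, 0.001, 0.04]]
contact_force: [-0.5, 0.4, -0.5]
opening: 0.993
[ 0.48352404 -0.04123351  0.04449227] [[0.039, 0.245, 0.969], [-0.009, 0.969, -0.245], [-0.999, 0.0, 0.04]] [-0.04242112 -0.33790024  1.34431246]
```

View pics/w8.png

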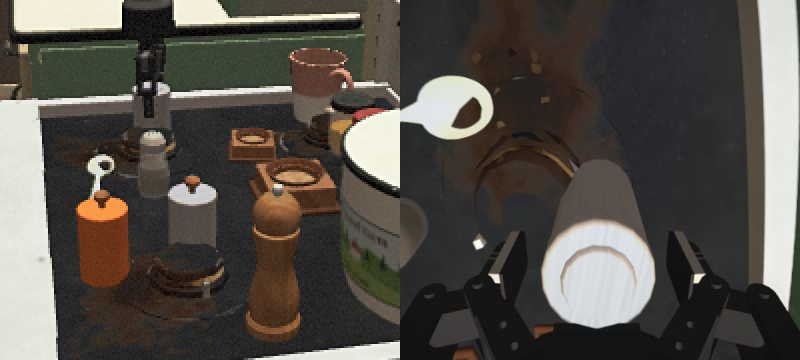

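Well centred between the jaws (wrist crop: caddy mid ~603 against a jaw mid of ~598). I'll grip and lift.

```bash
python3 -m inch '[{"xyz":[4,0,-4],"spin":0,"grip":85},{"xyz":[0,0,0],"spin":0,"grip":45},{"xyz":[0,0,0],"spin":0,"grip":45},{"xyz":[0,0,0],"spin":0,"grip":45},{"xyz":[-6,0,0],"spin":0,"grip":45},{"xyz":[-20,0,0],"spin":0,"grip":45},{"xyz":[-20,0,0],"spin":0,"grip":45},{"xyz":[-10,0,0],"spin":0,"grip":45},{"xyz":[0,0,0],"spin":0,"grip":45},{"xyz":[0,0,0],"spin":0,"grip":45}]' 70
python3 - <<'E'
from h import *
F=[manip.state()["contact_force"][2]]
s2=manip.snapshot("side");F.append(manip.state()["contact_force"][2]);s=manip.snapshot("wrist");st=manip.state()
print(F,st["eef_pos"],np.round(st["eef_rot"],3).tolist(),st["contact_force"],st["opening"])
cv2.imwrite("pics/w9.png",np.hstack([cv2.resize(s2["pixels"][130:310,160:360],(400,360),interpolation=3),cv2.resize(s["pixels"],(400,360))]))
E
```

```text
time: 13.48
eef_pos: [0.477, -0.0396, 0.1002]
eef_rot: [[0.04, 0.245, 0.969], [-0.009, 0.969, -0.245], [-0.999, 0.001, 0.041]]
contact_force: [-0.0, -1.0, -3.3]
opening: 0.645
[np.float64(-3.256019200793141), np.float64(-1.7480927954537957)] [ 0.47690943 -0.03960284  0.10004078] [[0.039, 0.245, 0.969], [-0.009, 0.969, -0.245], [-0.999, 0.001, 0.041]] [ 0.58416432 -0.00976411 -3.34252013] 0.6473150810443664
```

View pics/w9.png

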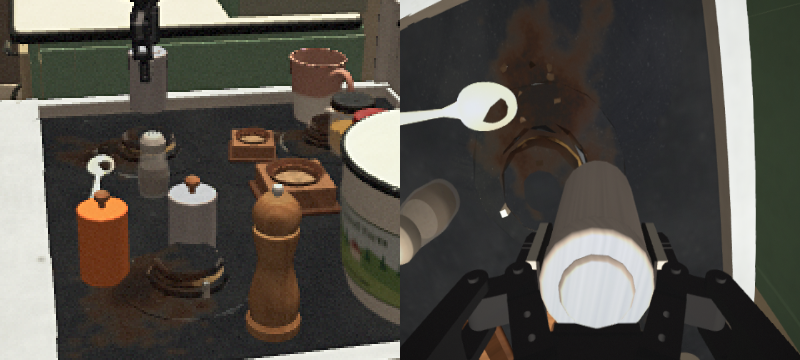

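```bash
python3 - <<'E'
from h import *
F=[]
for i in range(5): manip.snapshot("top");F.append(manip.state()["contact_force"][2])
print(np.round(F,2),np.mean(F))
E
python3 -m inch '[{"xyz":[15,0,1],"spin":0,"grip":45},{"xyz":[15,0,1],"spin":0,"grip":45},{"xyz":[12,0,1],"spin":0,"grip":45},{"xyz":[6,0,0],"spin":0,"grip":45},{"xyz":[2,0,0],"spin":0,"grip":45}]'
```

```text
[-1.9  -2.91 -2.96 -3.   -2.74] -2.702537815811842
time: 14.45
eef_pos: [0.4823, -0.0409, 0.0462]
eef_rot: [[0.039, 0.246, 0.969], [-0.009, 0.969, -0.245], [-0.999, 0.001, 0.04]]
contact_force: [0.8, -0.4, -1.7]
opening: 0.646
```

```bash
python3 -m inch '[{"xyz":[3,0,0],"spin":0,"grip":45},{"xyz":[2,0,0],"spin":0,"grip":45}]'
```

```text
time: 14.7
eef_pos: [0.4827, -0.0409, 0.0427]
eef_rot: [[0.04, 0.246, 0.969], [-0.009, 0.969, -0.245], [-0.999, 0.001, 0.041]]
contact_force: [-6.2, 1.3, 25.8]
opening: 0.649
```

```bash
python3 -m inch '[{"xyz":[-1,0,0],"spin":0,"grip":58},{"xyz":[0,0,0],"spin":0,"grip":75},{"xyz":[0,0,0],"spin":0,"grip":85},{"xyz":[-1,0,0],"spin":0,"grip":85}]';  python3 - <<'E'
from h import *
s2=manip.snapshot("side");s=manip.snapshot("wrist");st=manip.state()
print(st["eef_pos"],np.round(st["eef_rot"],3).tolist(),st["contact_force"],st["opening"])
cv2.imwrite("pics/w10.png",np.hstack([cv2.resize(s2["pixels"][130:310,160:360],(400,360),interpolation=3),cv2.resize(s["pixels"],(400,360))]))
E
```

```text
time: 15.2
eef_pos: [0.4844, -0.0411, 0.0463]
eef_rot: [[0.045, 0.246, 0.968], [-0.009, 0.969, -0.245], [-0.999, 0.002, 0.046]]
contact_force: [-0.8, 0.2, 0.6]
opening: 0.996
[ 0.4844476  -0.04108236  0.04639246] [[0.045, 0.246, 0.968], [-0.009, 0.969, -0.245], [-0.999, 0.002, 0.046]] [-0.31315008  0.28453945  0.04015137] 0.9988602084240231
```

View pics/w10.png

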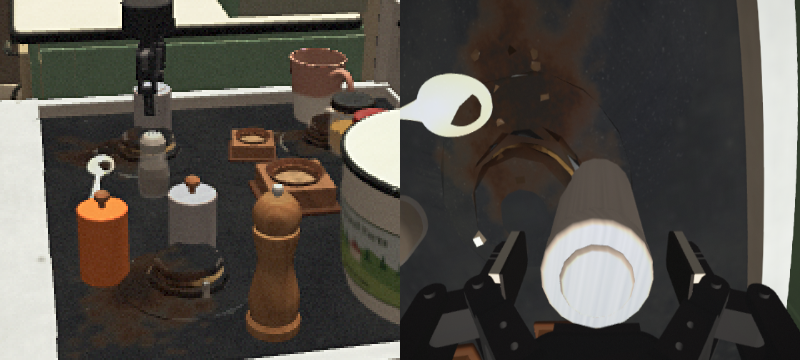

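Flat caddy is back on the hob, lighter (2.8 N against 5.4 N). Now I rise and return to the knob caddy.

```bash
python3 -m inch '[{"xyz":[-15,0,0],"spin":0,"grip":85},{"xyz":[-35,0,0],"spin":0,"grip":85},{"xyz":[-40,0,0],"spin":0,"grip":85},{"xyz":[-40,0,0],"spin":0,"grip":85},{"xyz":[-15,0,0],"spin":0,"grip":85}]'
python3 -m inch '[{"xyz":[0,-30,8],"spin":0,"grip":85},{"xyz":[0,-50,12],"spin":0,"grip":85},{"xyz":[0,-50,12],"spin":0,"grip":85},{"xyz":[0,-50,12],"spin":0,"grip":85},{"xyz":[0,-50,12],"spin":0,"grip":85},{"xyz":[0,-50,12],"spin":0,"grip":85},{"xyz":[0,-30,8],"spin":0,"grip":85},{"xyz":[0,0,0],"spin":0,"grip":85}]'
python3 - <<'E'
from h import *
s=manip.snapshot("wrist");im=s["pixels"].copy();st=manip.state()
print(st["eef_pos"],np.round(st["eef_rot"],3).tolist(),st["contact_force"],np.round(st["joints"],2))
for d in manip.trace("caddy_knob",s):
    print(d["p"],np.argwhere(d["mask"]).mean(0)[::-1],fit(s,d["mask"],KN,.483,-.381))
a=np.linspace(0,2*np.pi,60)
for (x,y,z,r) in[(.483,-.381,.088,.0285),(.483,-.381,.108,.009),(.643,-.258,.044,.0405),(.643,-.258,.044,.0355)]:
    p=proj(s,np.c_[x+r*np.cos(a),y+r*np.sin(a),0*a+z]);cv2.polylines(im,[p.round().astype(int)],True,(0,255,0),1)
cv2.imwrite("pics/w11.png",im)
E
```

```text
time: 15.92
eef_pos: [0.4769, -0.0398, 0.198]
eef_rot: [[0.044, 0.246, 0.968], [-0.009, 0.969, -0.246], [-0.999, 0.002, 0.045]]
contact_force: [-0.2, 1.0, -0.2]
opening: 0.991
time: 16.92
eef_pos: [0.4757, -0.3671, 0.2107]
eef_rot: [[0.056, 0.241, 0.969], [-0.011, 0.971, -0.241], [-0.998, 0.003, 0.057]]
contact_force: [-0.3, 1.3, -0.0]
opening: 0.993
[ 0.47615392 -0.36518538  0.21066118] [[0.056, 0.239, 0.97], [-0.009, 0.971, -0.238], [-0.998, 0.004, 0.056]] [ 0.3890043  -0.63903682  0.35504772] [ 0.51  0.54  0.19  1.65 -0.16  0.91  2.09]
0.81 [259.61006565 189.09124726] ((np.int64(440), 0.481, -0.381), np.int64(4570))
0.71 [198.90922401  69.96211567] ((np.int64(10410), 0.46399999999999997, -0.363), np.int64(5464))
0.43 [115.21993127 282.70446735] ((np.int64(10184), 0.46399999999999997, -0.363), np.int64(5238))
```

View pics/w11.png

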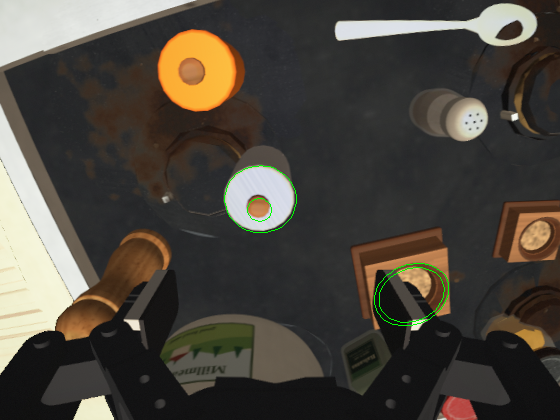

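```bash
python3 -m inch '[{"xyz":[20,-14,0],"spin":0,"grip":85},{"xyz":[40,0,0],"spin":0,"grip":85},{"xyz":[10,0,0],"spin":0,"grip":85},{"xyz":[0,0,0],"spin":0,"grip":85}]'
python3 - <<'E'
from h import *
st=manip.state()
print(st["eef_pos"],np.round(st["eef_rot"],3).tolist(),st["contact_force"])
E
```

```text
time: 17.52
eef_pos: [0.4785, -0.374, 0.1375]
eef_rot: [[0.056, 0.229, 0.972], [-0.005, 0.973, -0.229], [-0.998, 0.008, 0.056]]
contact_force: [1.0, -0.3, -0.1]
opening: 0.999
[ 0.47849998 -0.37397691  0.13752957] [[0.056, 0.229, 0.972], [-0.005, 0.973, -0.229], [-0.998, 0.008, 0.056]] [ 1.04158742 -0.27326464 -0.12318366]
```

```bash
python3 -m inch '[{"xyz":[20,-5,0],"spin":0,"grip":85},{"xyz":[30,-1,0],"spin":0,"grip":85},{"xyz":[30,0,-1],"spin":0,"grip":85},{"xyz":[12,0,0],"spin":0,"grip":85}]'
python3 - <<'E'
from h import *
s=manip.snapshot("wrist");s2=manip.snapshot("side");st=manip.state()
print(st["eef_pos"],np.round(st["eef_rot"],3).tolist(),st["contact_force"])
cv2.imwrite("pics/w12.png",np.hstack([cv2.resize(s2["pixels"][130:310,160:360],(400,360),interpolation=3),cv2.resize(s["pixels"],(400,360))]))
E
```

```text
time: 18.02
eef_pos: [0.4859, -0.383, 0.0496]
eef_rot: [[0.066, 0.227, 0.972], [-0.013, 0.974, -0.227], [-0.998, 0.003, 0.067]]
contact_force: [0.8, 0.4, 1.4]
opening: 0.996
[ 0.48601323 -0.38305251  0.04980559] [[0.066, 0.227, 0.972], [-0.013, 0.974, -0.227], [-0.998, 0.002, 0.067]] [-0.12759643  0.83642259 -0.62898268]
```

View pics/w12.png

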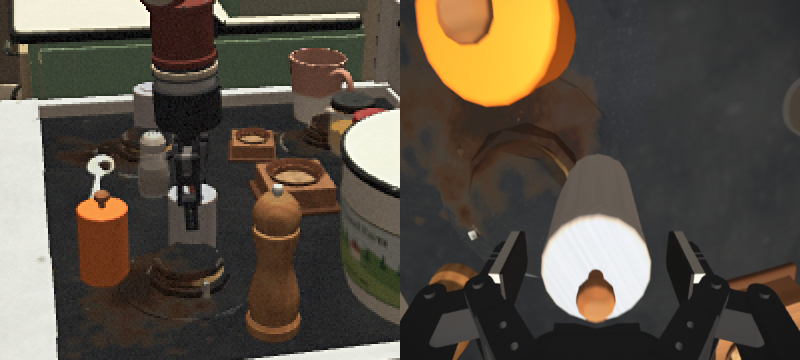

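```bash
python3 -m inch '[{"xyz":[9,1,-4],"spin":0,"grip":85},{"xyz":[0,0,0],"spin":0,"grip":45},{"xyz":[0,0,0],"spin":0,"grip":45},{"xyz":[0,0,0],"spin":0,"grip":45}]' 90; python3 -m inch '[{"xyz":[-6,0,0],"spin":0,"grip":45},{"xyz":[-20,0,0],"spin":0,"grip":45},{"xyz":[-20,0,0],"spin":0,"grip":45},{"xyz":[-30,0,0],"spin":0,"grip":45},{"xyz":[-25,0,0],"spin":0,"grip":45}]'
```

```text
time: 18.62
eef_pos: [0.4845, -0.3832, 0.0437]
eef_rot: [[0.071, 0.227, 0.971], [-0.018, 0.974, -0.227], [-0.997, -0.001, 0.073]]
contact_force: [-0.9, -0.4, -6.0]
opening: 0.643
time: 19.25
eef_pos: [0.4721, -0.3763, 0.141]
eef_rot: [[0.056, 0.226, 0.972], [-0.004, 0.974, -0.226], [-0.998, 0.008, 0.055]]
contact_force: [0.4, -0.9, -4.8]
opening: 0.639
```

Run:
```python
from h import *
# collar localisation from top
s=manip.snapshot("top");im=s["pixels"];sc=8
x0,y0,w,h=245,155,55,60
c=cv2.resize(im[y0:y0+h,x0:x0+w],None,fx=sc,fy=sc,interpolation=3)
a=np.linspace(0,2*np.pi,80)
for cx,cy,col in((.640,-.257,(0,255,0)),(.643,-.258,(255,255,0))):
  for z,r in((.044,.0405),(.044,.0355)):
    p=(proj(s,np.c_[cx+r*np.cos(a),cy+r*np.sin(a),0*a+z])-[x0,y0]+.5)*sc
    cv2.polylines(c,[p.round().astype(int)],True,col,1)
s2=manip.snapshot("side");x1,y1=275,195
d=cv2.resize(s2["pixels"][y1:y1+50,x1:x1+60],None,fx=6,fy=6,interpolation=3)
for cx,cy,col in((.640,-.257,(0,255,0)),(.643,-.258,(255,255,0))):
    p=(proj(s2,np.c_[cx+.0405*np.cos(a),cy+.0405*np.sin(a),0*a+.044])-[x1,y1]+.5)*6
    cv2.polylines(d,[p.round().astype(int)],True,col,1)
o=np.zeros((480,800,3),np.uint8);o[:,:440]=c;o[:300,440:800]=d
cv2.imwrite("pics/st.png",o);print(manip.state()["eef_pos"],manip.state()["contact_force"])
```

```text
[ 0.47356836 -0.3777791   0.14301255] [ 0.44212721 -0.12138324 -4.54751034]
```

View pics/st.png

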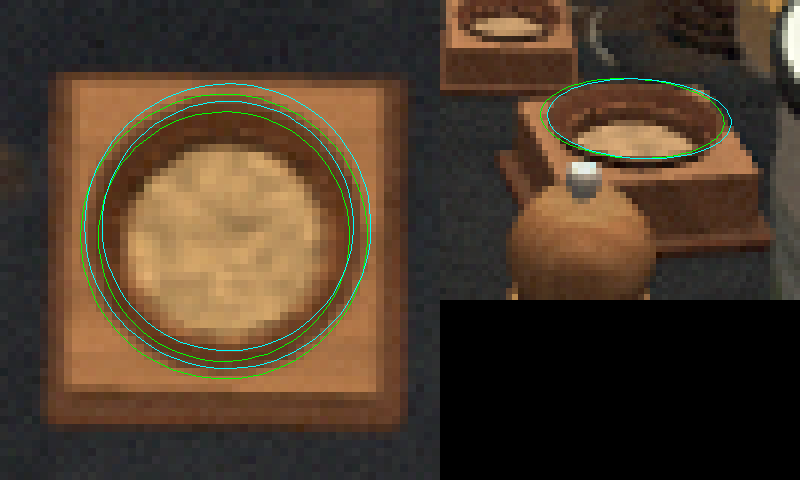

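```bash
python3 -m inch '[{"xyz":[0,25,22],"spin":0,"grip":45},{"xyz":[0,40,36],"spin":0,"grip":45},{"xyz":[0,40,36],"spin":0,"grip":45},{"xyz":[0,30,27],"spin":0,"grip":45},{"xyz":[0,10,9],"spin":0,"grip":45},{"xyz":[0,0,0],"spin":0,"grip":45}]'
python3 - <<'E'
from h import *
s=manip.snapshot("side");s2=manip.snapshot("top");st=manip.state()
print(st["eef_pos"],np.round(st["eef_rot"],3).tolist(),st["contact_force"],st["opening"])
s3=manip.snapshot("wrist")
for q,n in((s,"side"),(s3,"wrist")):
  for d in manip.trace("caddy_knob",q)[:3]:
    print(n,round(d["p"],2),np.argwhere(d["mask"]).mean(0)[::-1].round(1),d["mask"].sum())
cv2.imwrite("pics/s13.png",np.hstack([cv2.resize(s["pixels"][100:280,230:430],(400,360),interpolation=3),cv2.resize(s3["pixels"],(400,360))]))
E
```

```text
time: 20.1
eef_pos: [0.6298, -0.2612, 0.1395]
eef_rot: [[0.042, 0.231, 0.972], [-0.001, 0.973, -0.231], [-0.999, 0.009, 0.041]]
contact_force: [-1.9, -0.3, -5.3]
opening: 0.641
[ 0.62821459 -0.26318965  0.13994221] [[0.041, 0.234, 0.971], [-0.002, 0.972, -0.234], [-0.999, 0.008, 0.04]] [-0.85605956 -0.2122914  -6.33426922] 0.6444775872231429
side 0.96 [303.2 184.6] 603
side 0.61 [211.3 249.4] 1081
wrist 0.68 [274.9 291.1] 23882
```

View pics/s13.png

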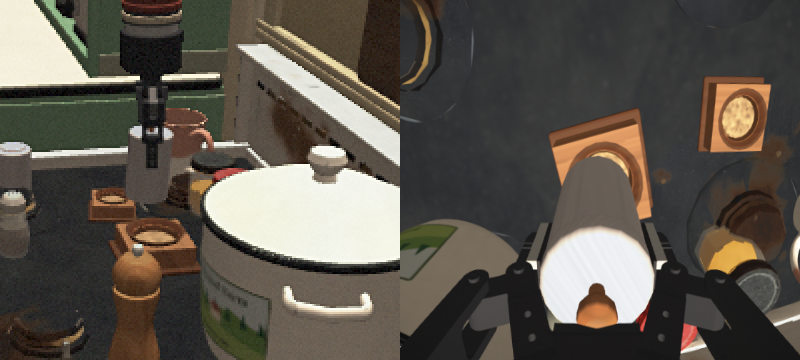

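```bash
cat >> h.py <<'E'
BT=np.array([.0436,0,-.0067]);UT=-np.array([.997,.001,-.073])
def base(st=None):
    st=st or manip.state();R=np.array(st["eef_rot"]);return np.array(st["eef_pos"])+R@BT,R@UT
def ring(im,s,c,u,r,col):
    u=u/np.linalg.norm(u);e=np.cross(u,[0,1,0]);e/=np.linalg.norm(e);f=np.cross(u,e);a=np.linspace(0,2*np.pi,60)[:,None]
    p=proj(s,c+r*(np.cos(a)*e+np.sin(a)*f));cv2.polylines(im,[(p*8).round().astype(int)],True,col,1,cv2.LINE_AA,3)
E
python3 -m inch '[{"xyz":[10,6,8],"spin":0,"grip":45},{"xyz":[15,2,5],"spin":0,"grip":45},{"xyz":[5,0,0],"spin":0,"grip":45},{"xyz":[0,0,0],"spin":0,"grip":45}]'
python3 - <<'E'
from h import *
s=manip.snapshot("side");st=manip.state();b,u=base(st)
print(st["eef_pos"],np.round(st["eef_rot"],3).tolist(),st["contact_force"],"base",b.round(4),u.round(3))
s3=manip.snapshot("wrist")
im=[]
for q in(s,s3):
    m=q["pixels"].copy()
    ring(m,q,b,u,.028,(0,255,255));ring(m,q,b+.088*u,u,.0285,(0,255,255))
    ring(m,q,np.array([.641,-.257,.044]),np.array([0,0,1.]),.0405,(0,255,0));im.append(m)
cv2.imwrite("pics/s14.png",np.hstack([cv2.resize(im[0][150:250,260:360],(400,400),interpolation=3),im[1][60:460,120:520][:360].copy() if 0 else cv2.resize(im[1][120:420,130:430],(400,400))]))
E
```

```text
time: 20.85
eef_pos: [0.6439, -0.262, 0.1095]
eef_rot: [[0.042, 0.239, 0.97], [-0.004, 0.971, -0.239], [-0.999, 0.006, 0.042]]
contact_force: [0.3, 0.8, -5.3]
opening: 0.642
[ 0.64385323 -0.26198836  0.10970483] [[0.042, 0.239, 0.97], [-0.004, 0.971, -0.239], [-0.999, 0.006, 0.042]] [ 0.58144857  0.48757884 -5.39911143] base [ 0.6392 -0.2606  0.0659] [ 0.028 -0.014  0.999]
```

View pics/s14.png

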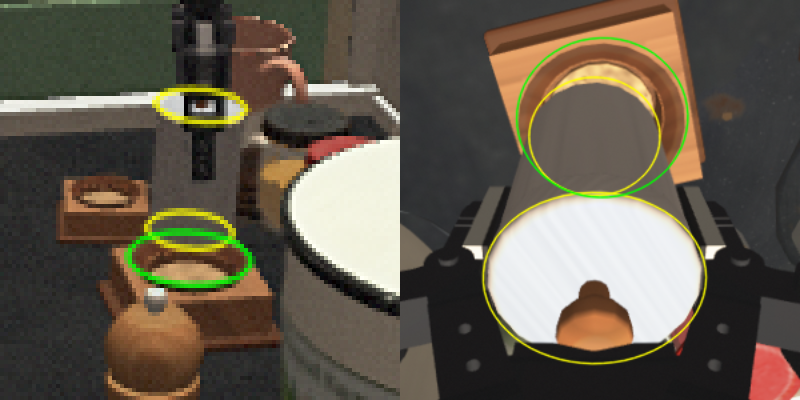

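```bash
python3 -m inch '[{"xyz":[8,4,1],"spin":0,"grip":45},{"xyz":[8,0,0],"spin":0,"grip":45},{"xyz":[0,0,0],"spin":0,"grip":45}]'
python3 - <<'E'
from h import *
st=manip.state();b,u=base(st)
print(st["contact_force"],st["torque"],"base",b.round(4),u.round(3))
E
```

```text
time: 21.32
eef_pos: [0.6471, -0.2584, 0.0939]
eef_rot: [[0.044, 0.239, 0.97], [-0.005, 0.971, -0.239], [-0.999, 0.006, 0.044]]
contact_force: [0.2, -0.3, -5.4]
opening: 0.646
[ 0.21233633 -0.2728883  -5.41856019] [0.03820343 0.15262742 0.01759271] base [ 0.6425 -0.257   0.0501] [ 0.027 -0.014  0.999]
```

```bash
python3 -m inch '[{"xyz":[7,0,-1.5],"spin":0,"grip":45},{"xyz":[6,0,-0.5],"spin":0,"grip":45}]'
python3 - <<'E'
from h import *
s=manip.snapshot("side");s3=manip.snapshot("wrist");st=manip.state();b,u=base(st)
print(st["contact_force"],st["torque"],"base",b.round(4),u.round(3))
im=[]
for q in(s,s3):
    m=q["pixels"].copy()
    ring(m,q,np.array([.641,-.257,.044]),np.array([0,0,1.]),.0405,(0,255,0));im.append(m)
cv2.imwrite("pics/s15.png",np.hstack([cv2.resize(im[0][150:250,260:360],(400,400),interpolation=3),cv2.resize(im[1][120:420,130:430],(400,400))]))
E
```

```text
time: 21.58
eef_pos: [0.6461, -0.2582, 0.0808]
eef_rot: [[0.045, 0.239, 0.97], [-0.005, 0.971, -0.239], [-0.999, 0.006, 0.045]]
contact_force: [-0.0, -0.1, -5.5]
opening: 0.642
[ 1.09697301e-03 -1.13526255e-02 -5.17601390e+00] [0.02422333 0.15001568 0.01751801] base [ 0.6413 -0.2566  0.0365] [ 0.026 -0.013  0.999]
```

View pics/s15.png

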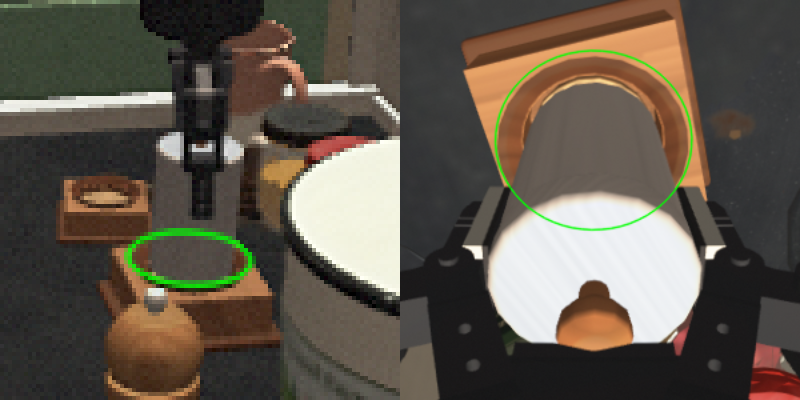

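```bash
python3 -m inch '[{"xyz":[3,0,0],"spin":0,"grip":45},{"xyz":[2,0,0],"spin":0,"grip":45}]'
python3 - <<'E'
from h import *
st=manip.state();b,u=base(st)
print(st["torque"],"base",b.round(4),u.round(3))
E
```

```text
time: 21.92
eef_pos: [0.6464, -0.2583, 0.0754]
eef_rot: [[0.045, 0.239, 0.97], [-0.005, 0.971, -0.239], [-0.999, 0.006, 0.045]]
contact_force: [-0.4, 0.1, -4.9]
opening: 0.643
[-0.01774551  0.10412059  0.02991838] base [ 0.6419 -0.257   0.0316] [ 0.025 -0.013  0.999]
```

```bash
python3 -m inch '[{"xyz":[2,0,0],"spin":0,"grip":45}]'; python3 -m inch '[{"xyz":[2,0,0],"spin":0,"grip":45}]';python3 -m inch '[{"xyz":[1.5,0,0],"spin":0,"grip":45}]'
```

```text
time: 22.05
eef_pos: [0.6467, -0.2585, 0.0736]
eef_rot: [[0.046, 0.239, 0.97], [-0.006, 0.971, -0.239], [-0.999, 0.005, 0.046]]
contact_force: [-2.1, 2.3, 1.1]
opening: 0.641
time: 22.18
eef_pos: [0.6468, -0.2585, 0.0729]
eef_rot: [[0.046, 0.239, 0.97], [-0.006, 0.971, -0.239], [-0.999, 0.006, 0.046]]
contact_force: [-3.5, 1.6, 2.2]
opening: 0.639
time: 22.3
eef_pos: [0.6468, -0.2585, 0.0724]
eef_rot: [[0.046, 0.239, 0.97], [-0.005, 0.971, -0.239], [-0.999, 0.006, 0.046]]
contact_force: [-2.9, 1.2, 2.5]
opening: 0.644
```

```bash
python3 -m inch '[{"xyz":[3,0,0],"spin":0,"grip":45}]'; python3 -m inch '[{"xyz":[3,0,0],"spin":0,"grip":45}]';python3 -m inch '[{"xyz":[3,0,0],"spin":0,"grip":45}]'
```

```text
time: 22.42
eef_pos: [0.6468, -0.2585, 0.0702]
eef_rot: [[0.046, 0.239, 0.97], [-0.005, 0.971, -0.239], [-0.999, 0.006, 0.046]]
contact_force: [-3.3, 1.1, 2.9]
opening: 0.643
time: 22.55
eef_pos: [0.6468, -0.2585, 0.0675]
eef_rot: [[0.046, 0.239, 0.97], [-0.005, 0.971, -0.239], [-0.999, 0.006, 0.046]]
contact_force: [-2.4, 1.5, 1.9]
opening: 0.64
time: 22.68
eef_pos: [0.6469, -0.2585, 0.0644]
eef_rot: [[0.046, 0.239, 0.97], [-0.005, 0.971, -0.239], [-0.999, 0.006, 0.046]]
contact_force: [-3.0, 0.7, 2.3]
opening: 0.642
```

```bash
python3 -m inch '[{"xyz":[2,0,0],"spin":0,"grip":45}]'; python3 -m inch '[{"xyz":[2,0,0],"spin":0,"grip":45}]';python3 -m inch '[{"xyz":[1,0,0],"spin":0,"grip":45}]'
```

```text
time: 22.8
eef_pos: [0.6469, -0.2585, 0.0621]
eef_rot: [[0.046, 0.239, 0.97], [-0.005, 0.971, -0.239], [-0.999, 0.006, 0.046]]
contact_force: [-3.2, 1.9, 1.9]
opening: 0.641
time: 22.92
eef_pos: [0.6469, -0.2586, 0.0599]
eef_rot: [[0.046, 0.239, 0.97], [-0.005, 0.971, -0.239], [-0.999, 0.006, 0.045]]
contact_force: [-3.3, 0.4, 2.1]
opening: 0.639
time: 23.05
eef_pos: [0.6469, -0.2586, 0.0586]
eef_rot: [[0.045, 0.239, 0.97], [-0.005, 0.971, -0.239], [-0.999, 0.006, 0.045]]
contact_force: [-2.7, 0.7, 1.4]
opening: 0.64
```

```bash
python3 -m inch '[{"xyz":[1,0,0],"spin":0,"grip":45}]'; python3 -m inch '[{"xyz":[0.8,0,0],"spin":0,"grip":45}]'
```

```text
time: 23.18
eef_pos: [0.647, -0.2585, 0.058]
eef_rot: [[0.045, 0.239, 0.97], [-0.005, 0.971, -0.239], [-0.999, 0.006, 0.045]]
contact_force: [-5.1, 2.2, 8.2]
opening: 0.645
time: 23.3
eef_pos: [0.647, -0.2586, 0.058]
eef_rot: [[0.045, 0.239, 0.97], [-0.005, 0.971, -0.239], [-0.999, 0.006, 0.045]]
contact_force: [-4.8, 1.4, 7.3]
opening: 0.636
```

```bash
python3 -m inch '[{"xyz":[1.3,0,0],"spin":0,"grip":45}]'
python3 - <<'E'
from h import *
st=manip.state();print(st["contact_force"],st["torque"],base(st))
E
```

```text
time: 23.42
eef_pos: [0.647, -0.2586, 0.0579]
eef_rot: [[0.045, 0.239, 0.97], [-0.005, 0.971, -0.239], [-0.999, 0.006, 0.045]]
contact_force: [-6.2, 2.5, 8.5]
opening: 0.644
[-6.182179    2.48431091  8.53413691] [0.54669362 1.23625822 0.00672295] (array([ 0.64250008, -0.25718513,  0.01408507]), array([ 0.02520175, -0.01391555,  0.99925484]))
```

```bash
python3 -m inch '[{"xyz":[0,0,-1],"spin":0,"grip":56},{"xyz":[0,0,0],"spin":0,"grip":60},{"xyz":[0,0,0],"spin":0,"grip":85},{"xyz":[-2,0,0],"spin":0,"grip":85},{"xyz":[-2,0,0],"spin":0,"grip":85}]'; python3 -m inch '[{"xyz":[-15,0,0],"spin":0,"grip":85},{"xyz":[-35,0,0],"spin":0,"grip":85},{"xyz":[-40,0,0],"spin":0,"grip":85},{"xyz":[-20,0,0],"spin":0,"grip":85}]'
python3 - <<'E'
from h import *
s=manip.snapshot("side");s3=manip.snapshot("wrist");st=manip.state();print(st["contact_force"])
im=[]
U=np.array([0,0,1.])
for q in(s,s3):
    m=q["pixels"].copy()
    b=np.array([.6415,-.257,.014]);ring(m,q,b+.088*U,U,.0285,(0,255,255));ring(m,q,b+.108*U,U,.009,(0,255,255))
    ring(m,q,np.array([.641,-.257,.044]),U,.0405,(0,255,0));im.append(m)
    for d in manip.trace("caddy_knob",q)[:2]: print(d["p"],np.argwhere(d["mask"]).mean(0)[::-1].round(1))
    for d in manip.place_of("caddy_knob",q)[:3]: print(d["p"],d["centre"])
cv2.imwrite("pics/s16.png",np.hstack([cv2.resize(im[0][140:240,260:360],(400,400),interpolation=3),cv2.resize(im[1][80:380,130:430],(400,400))]))
E
```

```text
time: 24.05
eef_pos: [0.6498, -0.2599, 0.0623]
eef_rot: [[0.054, 0.239, 0.969], [-0.009, 0.971, -0.239], [-0.998, 0.004, 0.055]]
contact_force: [-0.1, -0.5, 0.8]
opening: 0.998
time: 24.55
eef_pos: [0.6434, -0.259, 0.177]
eef_rot: [[0.054, 0.239, 0.969], [-0.009, 0.971, -0.239], [-0.998, 0.004, 0.055]]
contact_force: [-0.2, -0.9, -0.2]
opening: 0.995
[ 0.19456207  0.03651125 -0.67336229]
0.69 [211.4 249.3]
0.7 [0.6415, -0.2574, 0.0124]
0.66 [0.3732, -0.4018, 0.0054]
0.89 [277.5 193.8]
0.65 [0.6401, -0.2595, 0.0113]
```

View pics/s16.png

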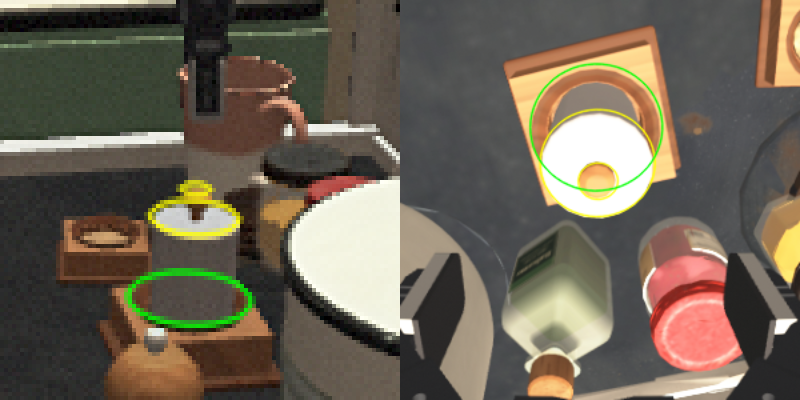

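```bash
python3 -m inch '[{"xyz":[0,1,-5],"spin":0,"grip":0},{"xyz":[5,0,0],"spin":0,"grip":0},{"xyz":[10,0,0],"spin":0,"grip":0},{"xyz":[10,0,0],"spin":0,"grip":0},{"xyz":[8,0,0],"spin":0,"grip":0}]' 40
python3 - <<'E'
from h import *
s=manip.snapshot("side");s3=manip.snapshot("wrist");st=manip.state();print(st["eef_pos"],st["contact_force"],st["opening"])
cv2.imwrite("pics/s17.png",np.hstack([cv2.resize(s["pixels"][140:240,260:360],(400,400),interpolation=3),cv2.resize(s3["pixels"][80:380,130:430],(400,400))]))
E
```

```text
time: 25.48
eef_pos: [0.6366, -0.2548, 0.1326]
eef_rot: [[0.041, 0.239, 0.97], [-0.003, 0.971, -0.239], [-0.999, 0.006, 0.041]]
contact_force: [0.5, 0.2, -0.2]
opening: -0.001
[ 0.63601295 -0.2544589   0.13204054] [-0.70299758  0.88472494  0.35292252] -0.004887304792959763
```

View pics/s17.png

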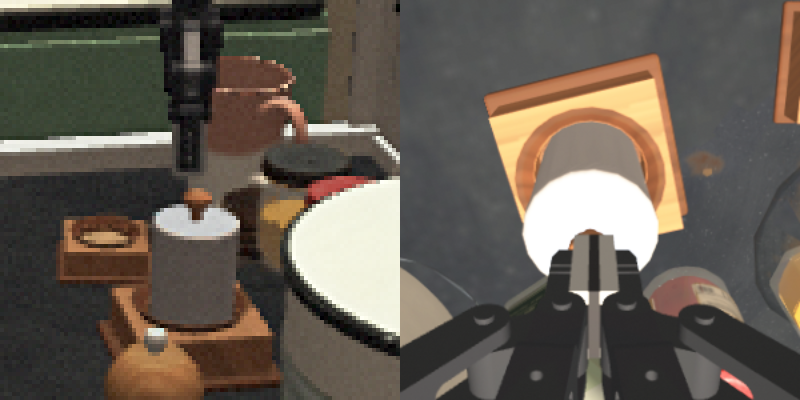

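```bash
python3 -m inch '[{"xyz":[3,-1,6],"spin":0,"grip":0},{"xyz":[3,0,0],"spin":0,"grip":0}]';python3 -m inch '[{"xyz":[1.5,0,0],"spin":0,"grip":0}]';python3 -m inch '[{"xyz":[1.5,0,0],"spin":0,"grip":0}]'
```

```text
time: 25.82
eef_pos: [0.6429, -0.2574, 0.1267]
eef_rot: [[0.041, 0.239, 0.97], [-0.003, 0.971, -0.239], [-0.999, 0.006, 0.041]]
contact_force: [-0.3, 0.2, 0.4]
opening: 0.0
time: 25.95
eef_pos: [0.6431, -0.2575, 0.1251]
eef_rot: [[0.041, 0.239, 0.97], [-0.004, 0.971, -0.239], [-0.999, 0.006, 0.041]]
contact_force: [-0.5, -0.1, -0.3]
opening: 0.003
time: 26.08
eef_pos: [0.6432, -0.2576, 0.1237]
eef_rot: [[0.041, 0.239, 0.97], [-0.004, 0.971, -0.239], [-0.999, 0.006, 0.041]]
contact_force: [0.2, 0.2, 0.6]
opening: -0.001
```

```bash
python3 -m inch '[{"xyz":[1.2,0,0],"spin":0,"grip":0}]';python3 -m inch '[{"xyz":[1.2,0,0],"spin":0,"grip":0}]';python3 -m inch '[{"xyz":[1,0,0],"spin":0,"grip":0}]'
```

```text
time: 26.2
eef_pos: [0.6433, -0.2576, 0.1225]
eef_rot: [[0.042, 0.239, 0.97], [-0.004, 0.971, -0.239], [-0.999, 0.006, 0.041]]
contact_force: [-0.1, -0.4, -0.0]
opening: 0.001
time: 26.32
eef_pos: [0.6437, -0.2578, 0.1222]
eef_rot: [[0.043, 0.239, 0.97], [-0.004, 0.971, -0.239], [-0.999, 0.006, 0.042]]
contact_force: [-1.1, 0.5, 6.1]
opening: 0.001
time: 26.45
eef_pos: [0.6439, -0.2579, 0.1222]
eef_rot: [[0.043, 0.239, 0.97], [-0.004, 0.971, -0.239], [-0.999, 0.006, 0.043]]
contact_force: [-2.1, 0.2, 5.2]
opening: 0.001
```

```bash
python3 -m inch '[{"xyz":[2,0,-0.5],"spin":0,"grip":0}]'; python3 -m inch '[{"xyz":[-10,0,0],"spin":0,"grip":0},{"xyz":[-40,0,0],"spin":0,"grip":0},{"xyz":[-40,0,0],"spin":0,"grip":0},{"xyz":[-30,0,0],"spin":0,"grip":0},{"xyz":[0,0,0],"spin":0,"grip":0}]'
python3 - <<'E'
from h import *
for n in("side","top"):
    s=manip.snapshot(n);cv2.imwrite(f"pics/{n}_end.png",s["pixels"])
print(manip.state()["contact_force"])
E
```

```text
time: 26.58
eef_pos: [0.6442, -0.258, 0.1221]
eef_rot: [[0.046, 0.239, 0.97], [-0.005, 0.971, -0.239], [-0.999, 0.006, 0.045]]
contact_force: [-2.2, 1.1, 10.4]
opening: -0.001
time: 27.2
eef_pos: [0.6384, -0.2575, 0.2453]
eef_rot: [[0.045, 0.239, 0.97], [-0.005, 0.971, -0.239], [-0.999, 0.006, 0.045]]
contact_force: [-0.7, 0.4, -0.4]
opening: -0.001
[-0.65891666 -0.79469986 -0.52723788]
```

View pics/side_end.png

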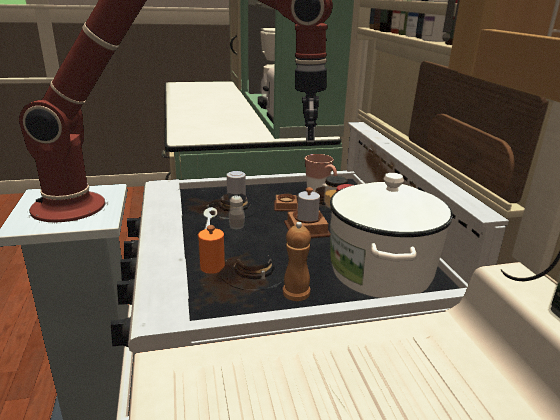

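View pics/top_end.png

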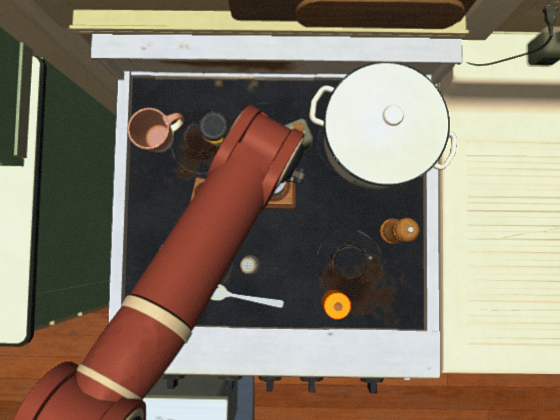

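The knob caddy sits upright in the larger stand, at side (307,205). The flat one stands on the hob at (235,183), nothing else has moved, and the gripper is clear.

```bash
python3 -c "
from workcell import manip
print(manip.job_done())"
```

```text
the job is handed in; nothing more can be done
None
```

I lifted the knob-lidded caddy first (about 5.4 N) and stood it back on the hob. I then lifted the flat-lidded one (about 2.8 N) and stood it back too. The knob-lidded caddy is the heavier, so I pressed it into the larger stand's socket. The job was handed in after about 27 s.

**Fully home:** The seat slid with about 8 N on the stand, then met a hard stop. The caddy's underside was then at about 14.1 mm. A light check press on the knob touched at 122.2 mm, where 122 mm is expected, and it did not move further at 10 N.

**Forces and surroundings:** The highest reading I estimate on the stand was about 16 N, below the 30 N limit. The last pictures show the knob caddy upright in the stand, the flat caddy standing on the hob, and the other things in view undisturbed. In the last top picture the arm hid the flat caddy, the jam jar and the smaller stand, so I relied on the side view for the flat caddy and the smaller stand; the jam jar was mostly hidden in both last pictures, so I did not check it at the end.

**What was less than ideal:**
- The tool leaned up to about 4° through the run, which tilted the held caddy by about 1.5° while I pressed it in.
- Setting the flat caddy down pressed on the hob with about 26 N for a moment.

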